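Clamp up a glued pan rest with the ratchet clamp

TASK

Two freshly glued beech blocks are to make one pan rest. Lay the loose block flat on the clamp's bed, square in line with the block that is already there, between it and the sprung jaw pad, and let go of it; then pump the ratchet trigger against its fixed grip (do not push the jaw itself) until the pad bears on the blocks and they are tight together, with the pad's spring pushed in about half way and never all the way. Finish still holding the trigger squeezed at that pressure, and do not shift the jar, shaker and mug.

Things in the scene. Friction and masses are not known exactly. Their poses are not given: they have to be found in the camera images.
- clamp: Fixed ratchet bar clamp on a wooden board, 290 mm long, two feet 84 mm wide. Origin: on the worktop under its middle; x: the way the jaw advances, z up. Bed: board top, 20 mm above the worktop, only 36 mm wide (a block overhangs 12 mm each side). Fixed steel jaw: face at x = +105 mm, 56 mm wide and high. Housing 40 mm wide, x = -142 to -42 mm, 68 mm high.
- trigger (a joint): Trigger travel along the clamp's +x toward the grip, m: 0 released (springs back), 0.018 fully squeezed. Its spring takes 4.5 to 7.5 N, plus 3 N for the jaw, plus the pad's force. Squeezing drives the jaw forward one to one after up to 5.5 mm of lost motion (ratchet pitch 5.5 mm); on release a pawl keeps the jaw from going back more than 5.5 mm.
- jaw (a joint): Advance of the moving jaw along the clamp's +x, m: 0 fully back, up to 0.075. Starts at 0 to 0.018. The free pad's face lies at clamp x = -0.019 + this value.
- pad (a joint): How far the sprung pad is pushed back toward its jaw, m: 0 free, 0.016 fully in (crushing). Stiffness 600 N/m with 1.2 N preload: 8 mm (half way) is about 6 N.
- block_a: Beech block lying loose on the bed against the fixed jaw: 40 mm (x) by 60 mm (y) by 24 mm high, two dark lines across its top along y. Origin: centre of its underside; starts with its x axis along the clamp's x.
- block_b: The loose beech block, the same size and look: 40 mm (x) by 60 mm (y) by 24 mm high, about 60 g, lying flat on the worktop to the left of the clamp. Origin: centre of its underside. On the bed its 60 mm side lies across the clamp; either way round is right.
- mustard_jar: Bystander: jar, 71 mm wide, 110 mm high, origin under its centre.
- salt_shaker: Bystander: shaker, 44 mm wide, 90 mm high, origin under its centre.
- tea_mug: Bystander: mug, 92 x 127 x 95 mm, origin under its centre.
- clamp_grip (a point): Top centre of the fixed black grip, an upright post on the clamp 16 mm thick (clamp x = -81 to -65 mm), 34 mm wide, from 64 to 126 mm above the worktop. The trigger stands 24 mm behind it (lower x). Over their outer faces the two measure 52 mm released, 34 mm fully squeezed.
- trigger_top (a point): Top centre of the trigger, moving with it: an upright aluminium plate 12 mm thick along the clamp's x, 30 mm wide, from 58 to 124 mm above the worktop.
- jaw_top (a point): Top centre of the moving steel jaw plate, 60 mm above the worktop; plate 10 mm thick, 46 mm wide.
- pad_face (a point): Centre of the working face of the black rubber pad sprung to the moving jaw: 40 mm wide, 28 mm high, 8 mm thick, 22 to 50 mm above the worktop; 16 mm of air behind it when free.

How it is judged:
By the outcome, as a careful person would: the job done as asked, in the order asked, and still so for the second after the job is handed in, while the arm keeps its last pose, push and grip.
It also fails if it takes over 67 s, if anything falls off the work surface, if the arm or the gripper's body presses on something with over 40 N, if the wrist force passes 120 N, or if a joint passes its speed limit or range.

ROBOT

A 7-joint arm with a two-finger parallel gripper is mounted at the origin on a cart in front of the work surface, level with it; the furniture and walls round the work are solid. World frame = base frame: x ahead of the robot, y to its left, z up, the work surface at z = 0. Lengths are in m, angles in rad, forces in N, time in s.
With the tool pointing down it reaches from about 0.4 to 0.85 m from the base axis. Payload 6.9 kg.
Tool frame: the origin (TCP) lies on the centre line of the jaws, within the pads' length; the fingertips stand 8 mm ahead of it and the grasp point (between the pads) lies 11 mm behind it (tip_reach is the distance from the TCP to the fingertips, in m); z points along the fingers, y is the line along which they close (so a half turn about z gives the same grasp; the last joint's range is limited). The gripper opens to 85 mm and grips with 20 to 120 N. Pads are 22 mm wide; open, the fingers measure 114 mm over their backs; the gripper's body (76 mm by 85 mm) begins 54 mm behind the grasp point. The pads swing forward as they close: fully open they stand 13 mm farther back than shut.
Start: joints at [1.319, 0.507, -0.238, 1.5, 0.126, 1.149, -0.155], TCP at [0.219, -0.585, 0.239] pointing down, gripper open.
Joint ranges: [-3.08, 3.08], [-0.24, 2.05], [-1.43, 1.35], [0, 2.5], [-1.52, 4.66], [0.17, 1.96], [-2.89, 2.89]. Speed limits (rad/s): [2.39, 2.39, 3.14, 3.14, 3.14, 3.14, 3.14].

INTERFACE

Orientations are given as a 3x3 rotation matrix whose columns are the frame's x, y, z axes.
In Python, from plant import * gives the robot as it stands.
- The arm moves only by the tool step_arm, never from a script. Its argument "moves" is a list of rows, each a list of 5 numbers: the shift along the tool's x, y, z in cm, then the turn about the tool's z in degrees, then the gripper command: -1 is shut, 1 is fully open, values between are in proportion. In form: [[dx, dy, dz, turn, fingers], ...]. A call has 1 to 8 rows; each row is the pose to reach, as a shift and turn from the pose commanded when the call began, along the tool's axes at that moment; what a row does not reach only later rows make up. A row lasts 1/8 s, in which the tool goes at most 62.5 mm and 10.7 degrees, less where a joint would pass 70% of its speed; a pose out of reach is approached as far as the arm can. A call with a gripper value outside its range is refused whole. The fingers move at their own pace and stop on an object; "squeeze" is the grip in N (left out, the last holds). Time passes only in rows, so rows that repeat a pose let the fingers close. It gives the time, the measured TCP pose, the force, the opening and the grip force at its end, in the units of the state.
- sense(): the state, without advancing time (a new reading comes with each control period).
- get_image(name): name is "scene" or "top"; returns the picture (480x640x3 uint8, blue, green, red); there is no depth.
- camera_params(name): a dict with "mtx" (3x3 intrinsics, pixels), "cam_to_world" (4x4, takes a point from camera to world coordinates). Camera axes: x right, y down, z forward; pixel columns grow to the right and rows downward; lengths in m; the calibration is good to about 2 mm. A picture is of the moment at which its call begins. camera_params takes no time and is no camera call.
- close_job(): hands the job in; it is judged then, once.
The state is a dict: "time_s": time; "q": joint angles; "dq": joint speeds; "joint_efforts": joint torques, N m; "tool_pos": TCP position; "ee_rot": TCP orientation; "wrist_force": force on the tool from outside, world axes, zero at the start; "wrist_torque": the same for the moment, N m; "opening": finger opening in m; "finger_force": force on a finger pad.
Only numpy, scipy, OpenCV 4.12 (cv2) and the standard library are available. Lean on these libraries where they do the work, as an engineer would, in place of code of your own. Each camera call takes 0.05 s, during which the arm holds its last target. There are 200 camera calls.

## Working session

There is one attempt and no reset: what is moved stays moved. The work goes in short steps, Python scripts to look and compute and a tool call to move; the robot and the scene stay as the last step left them, time stands still between calls to the robot, and variables do not carry over. Pictures are saved under pics/ and viewed, at most 10 in all, crops included, and the job is handed in when it is done.

Besides the shell and the picture viewer there is one more tool, called after "Request:" by a JSON object that holds its "method" and its "body", one argument or row to a line. step_arm: Moves the arm, as the interface text tells. Its arguments: {"type":"object","properties":{"moves":{"type":"array"},"squeeze":{"type":"number"}},"required":["moves"]}

```bash
mkdir -p pics; cat > h.py <<'E'
from plant import *
import numpy as np, cv2
def cam(n):
    p=camera_params(n); return np.array(p["mtx"]),np.array(p["cam_to_world"])
def px2w(n,u,v,z):
    K,T=cam(n); d=T[:3,:3]@np.linalg.solve(K,[u,v,1.]); o=T[:3,3]; return o+d*(z-o[2])/d[2]
def w2px(n,p):
    K,T=cam(n); c=T[:3,:3].T@(np.array(p)-T[:3,3]); q=K@c; return q[:2]/q[2]
E
python3 - <<'E'
from h import *
for n in("scene","top"):
    cv2.imwrite(f"pics/{n}0.png",get_image(n)); print(n,cam(n)[1].round(3).tolist(),cam(n)[0].tolist())
s=sense();print(s)
E
```

```text
scene [[-0.141, -0.565, 0.813, -0.73], [-0.99, 0.065, -0.126, 0.368], [0.018, -0.823, -0.568, 1.022], [0.0, 0.0, 0.0, 1.0]] [[616.5918550380921, 0.0, 315.5856743461508], [0.0, 616.5918550380921, 237.2965087717792], [0.0, 0.0, 1.0]]
top [[0.028, -0.992, 0.125, 0.371], [-1.0, -0.029, -0.005, 0.196], [0.008, -0.125, -0.992, 1.583], [0.0, 0.0, 0.0, 1.0]] [[609.0274745949966, 0.0, 323.1059269274521], [0.0, 609.0274745949966, 237.27054937582648], [0.0, 0.0, 1.0]]
{'time_s': 0.1, 'q': array([ 1.3184621 ,  0.50827049, -0.23753748,  1.50101731,  0.12569658,
        1.14889796, -0.1547956 ]), 'dq': array([ 2.56670066e-04, -3.30523894e-03, -2.79592662e-05, -2.62959856e-03,
        1.84841713e-04, -4.61794429e-04, -9.60012749e-04]), 'joint_efforts': array([-5.71958852e-03, -6.21836400e+01, -2.19504297e+00, -2.50208044e+01,
        1.25278422e-02,  7.74862681e-03,  2.17828102e-05]), 'tool_pos': array([ 0.21868966, -0.58503277,  0.23851177]), 'ee_rot': array([[ 9.36651204e-01,  3.50263022e-01, -5.80365545e-04],
       [ 3.50263502e-01, -9.36650009e-01,  1.49641249e-03],
       [-1.94614298e-05, -1.60489743e-03, -9.99998712e-01]]), 'wrist_force': array([0.20322617, 0.18237456, 0.16549197]), 'wrist_torque': array([ 0.01195498, -0.0528288 , -0.02924927]), 'finger_force': 0.0, 'opening': 0.08526994170401385}
```

View pics/top0.png

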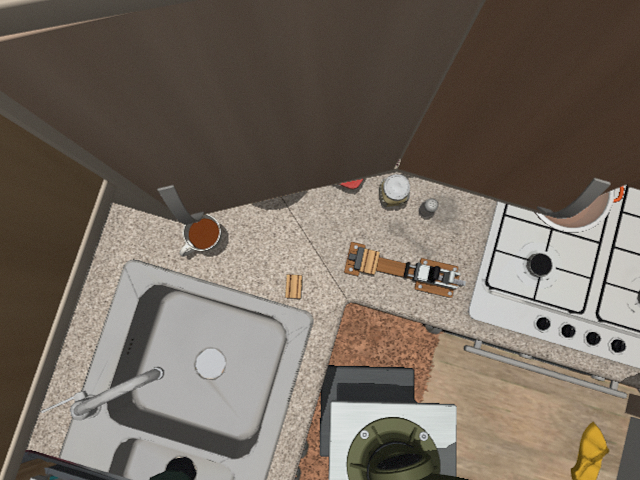

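View pics/scene0.png

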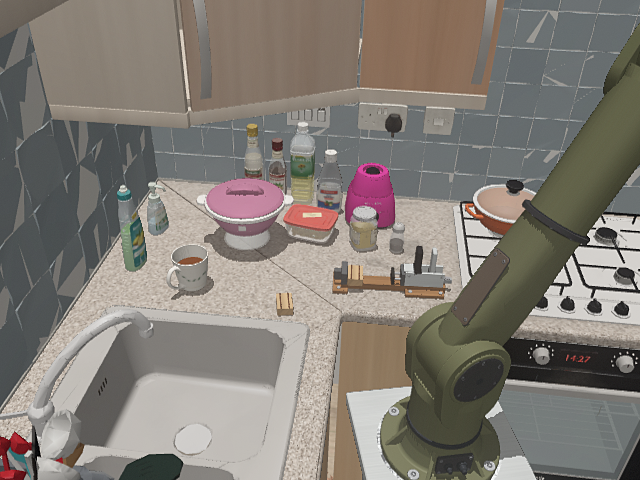

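```bash
python3 - <<'E'
import cv2,numpy as np
a=cv2.imread("pics/top0.png")[232:307,278:473];b=cv2.imread("pics/scene0.png")[243:318,270:465]
f=lambda i:cv2.resize(i,None,fx=4,fy=4,interpolation=cv2.INTER_CUBIC)
cv2.imwrite("pics/c0.png",np.vstack([f(a),f(b)]))
E
```

```text
(no output)
```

View pics/c0.png

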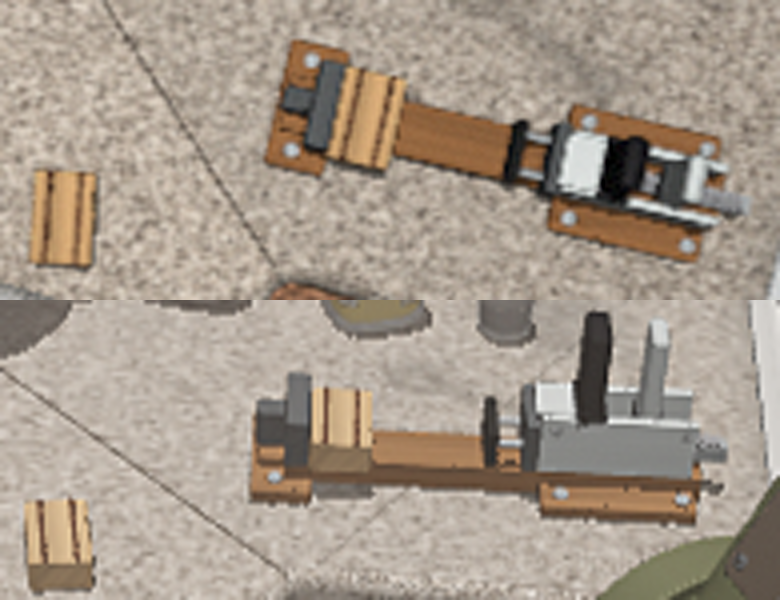

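```bash
python3 - <<'E'
from h import *
P=lambda x,y,z:px2w("top",278+x/4,232+y/4,z)
def show(n,pts,z):
    w=np.array([P(x,y,z) for x,y in pts]); print(n,w[:,:2].round(4).tolist(),"mean",w.mean(0).round(4)); return w
def S(n,pts,z):
    w=np.array([px2w("scene",270+x/4,243+(y-300)/4,z) for x,y in pts]); print("S",n,w[:,:2].round(4).tolist(),w.mean(0).round(4))
a=show("A",[(342,66),(406,78),(389,170),(330,157)],.044)
b=show("B",[(36,170),(97,172),(92,265),(33,262)],.024)
e=show("bd",[(407,104),(512,124),(397,157),(505,180)],.02)
l=show("Lf",[(292,41),(349,52),(322,174),(266,160)],.01)
r=show("Rf",[(574,104),(720,137),(698,260),(548,226)],.01)
S("A",[(312,388),(369,390),(371,446),(313,444)],.044)
S("B",[(25,501),(86,499),(94,560),(31,564)],.024)
S("grip",[(587,312),(608,314)],.126)
S("trig",[(650,322),(667,323)],.124)
show("grip",[(618,137),(645,140),(634,198),(606,192)],.126)
show("trig",[(690,155),(705,157),(700,200),(688,199)],.124)
show("pad",[(510,120),(527,122),(521,182),(506,180)],.05)
for n,v in(("bd",e[0]-e[1]),("bd2",e[2]-e[3]),("f",l.mean(0)-r.mean(0)),("a",a[0]-a[1]),("a",a[3]-a[2]),("ay",a[3]-a[0]),("ay",a[2]-a[1]),("b",b[0]-b[1]),("b",b[3]-b[2]),("by",b[3]-b[0]),("by",b[2]-b[1])): print(n,np.degrees(np.arctan2(v[1],v[0])).round(1),np.linalg.norm(v).round(4))
E
```

```text
A [[0.54, 0.0853], [0.5335, 0.0445], [0.4747, 0.0543], [0.4819, 0.0917]] mean [0.5075 0.0689 0.044 ]
B [[0.4695, 0.2784], [0.4694, 0.2393], [0.4101, 0.2406], [0.4109, 0.2782]] mean [0.44   0.2591 0.024 ]
bd [[0.5192, 0.0412], [0.5082, -0.0267], [0.4848, 0.0471], [0.472, -0.0226]] mean [0.4961 0.0097 0.02  ]
Lf [[0.5591, 0.1157], [0.553, 0.0785], [0.4732, 0.0944], [0.4812, 0.1308]] mean [0.5166 0.1048 0.01  ]
Rf [[0.5233, -0.0682], [0.5046, -0.1631], [0.4248, -0.149], [0.4438, -0.0521]] mean [ 0.4741 -0.1081  0.01  ]
S A [[0.5332, 0.0836], [0.5267, 0.0468], [0.4687, 0.0575], [0.4751, 0.0938]] [0.5009 0.0704 0.044 ]
S B [[0.4646, 0.2789], [0.462, 0.2407], [0.4038, 0.2421], [0.4048, 0.2806]] [0.4338 0.2606 0.024 ]
S grip [[0.4849, -0.0795], [0.4812, -0.0921]] [ 0.4831 -0.0858  0.126 ]
S trig [[0.4724, -0.1171], [0.4701, -0.1274]] [ 0.4713 -0.1222  0.124 ]
grip [[0.493, -0.0753], [0.4916, -0.0916], [0.4567, -0.0851], [0.4598, -0.0683]] mean [ 0.4753 -0.0801  0.126 ]
trig [[0.4836, -0.1191], [0.4826, -0.1281], [0.4567, -0.1251], [0.4571, -0.1179]] mean [ 0.47   -0.1226  0.124 ]
pad [[0.5081, -0.0211], [0.5071, -0.0319], [0.4691, -0.0285], [0.4701, -0.019]] mean [ 0.4886 -0.0251  0.05  ]
bd 80.8 0.0687
bd2 79.6 0.0708
f 78.7 0.2171
a 81.0 0.0413
a 79.2 0.0382
ay 173.7 0.0585
ay 170.6 0.0596
b 89.8 0.039
b 88.7 0.0376
by -179.8 0.0586
by 178.8 0.0593
```

```bash
cat >> h.py <<'E'
def go(p,yang=None,label=""):
    """shift in tool axes (cm) and turn (deg) from now to TCP p with tool y at world angle yang"""
    s=sense(); R=np.array(s["ee_rot"]); d=R.T@(np.array(p)-s["tool_pos"])*100
    a=np.degrees(np.arctan2(R[1,1],R[0,1])); t=0 if yang is None else -((yang-a+90)%180-90)
    print(label,d.round(2),"turn",round(t,1),"| yang now",a.round(1),"pos",np.round(s["tool_pos"],4))
E
python3 - <<'E'
from h import *
go([.47,-.25,.24],-35,"w1"); go([.437,.26,.15],-.6,"w2")
E
```

```text
w1 [ 35.27 -22.58  -0.11] turn -34.5 | yang now -69.5 pos [ 0.2187 -0.585   0.2385]
w2 [ 50.05 -71.49   8.96] turn -68.9 | yang now -69.5 pos [ 0.2187 -0.585   0.2385]
```

Request:
{"method": "step_arm", "body": {
  "moves": [
    [35.3, -22.6, 0, -34.5, 1],
    [35.3, -22.6, 0, -34.5, 1],
    [35.3, -22.6, 0, -34.5, 1],
    [35.3, -22.6, 0, -34.5, 1],
    [35.3, -22.6, 0, -34.5, 1],
    [35.3, -22.6, 0, -34.5, 1],
    [35.3, -22.6, 0, -34.5, 1],
    [35.3, -22.6, 0, -34.5, 1]
  ],
  "squeeze": 30
}}

```text
time_s: 1.1
tool_pos: [0.4725, -0.2459, 0.2393]
ee_rot: [[0.568, 0.823, 0.001], [0.823, -0.568, 0.002], [0.002, -0.0, -1.0]]
wrist_force: [-0.2, 0.2, -0.3]
opening: 0.0856
finger_force: 0.0
```

```bash
python3 - <<'E'
from h import *
go([.437,.26,.13],-.6,"w2")
E
```

```text
w2 [ 39.61 -31.64  11.02] turn -34.0 | yang now -34.6 pos [ 0.4725 -0.2459  0.2393]
```

Request:
{"method": "step_arm", "body": {
  "moves": [
    [39.6, -31.6, 11, -34, 1],
    [39.6, -31.6, 11, -34, 1],
    [39.6, -31.6, 11, -34, 1],
    [39.6, -31.6, 11, -34, 1],
    [39.6, -31.6, 11, -34, 1],
    [39.6, -31.6, 11, -34, 1],
    [39.6, -31.6, 11, -34, 1],
    [39.6, -31.6, 11, -34, 1]
  ]
}}

```text
time_s: 2.1
tool_pos: [0.4401, 0.238, 0.1325]
ee_rot: [[0.02, 1.0, 0.0], [1.0, -0.02, -0.001], [-0.001, 0.0, -1.0]]
wrist_force: [0.9, -0.2, -0.8]
opening: 0.0853
finger_force: 0.0
```

Request:
{"method": "step_arm", "body": {
  "moves": [
    [0, 0, 0, 0, 1],
    [0, 0, 0, 0, 1],
    [0, 0, 0, 0, 1]
  ]
}}

```text
time_s: 2.48
tool_pos: [0.4405, 0.2352, 0.1332]
ee_rot: [[0.021, 1.0, 0.0], [1.0, -0.021, -0.001], [-0.001, 0.0, -1.0]]
wrist_force: [0.2, 0.4, 0.1]
opening: 0.0854
finger_force: 0.0
```

```bash
python3 - <<'E'
from h import *
go([.437,.26,.014],-.6,"d")
f=lambda i:cv2.resize(i,None,fx=4,fy=4,interpolation=cv2.INTER_CUBIC)
cv2.imwrite("pics/c1.png",np.vstack([f(get_image("top")[250:325,240:340]),f(get_image("scene")[250:325,240:340])]))
E
```

```text
d [ 2.49 -0.4  11.92] turn -0.6 | yang now -1.2 pos [0.4405 0.2352 0.1332]
```

View pics/c1.png

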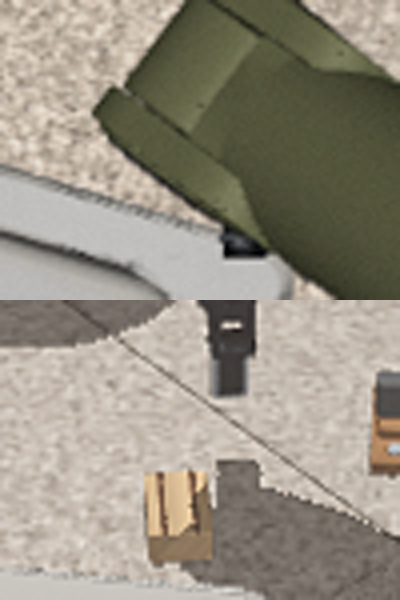

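Request:
{"method": "step_arm", "body": {
  "moves": [
    [2.5, -0.4, 4, -0.6, 1],
    [2.5, -0.4, 8, -0.6, 1],
    [2.5, -0.4, 12.1, -0.6, 1],
    [2.5, -0.4, 12.1, -0.6, 1],
    [2.5, -0.4, 12.1, -0.6, 0.2],
    [2.5, -0.4, 12.1, -0.6, 0.2],
    [2.5, -0.4, 12.1, -0.6, 0.2],
    [2.5, -0.4, 12.1, -0.6, 0.2]
  ]
}}

```text
time_s: 3.58
tool_pos: [0.4373, 0.263, 0.0141]
ee_rot: [[0.008, 1.0, 0.003], [1.0, -0.008, 0.001], [0.001, 0.003, -1.0]]
wrist_force: [-0.4, -0.5, 8.1]
opening: 0.0591
finger_force: 33.1
```

Request:
{"method": "step_arm", "body": {
  "moves": [
    [0, 0, -4, 0, 0.2],
    [0, 0, -10, 0, 0.2],
    [0, 0, -10, 0, 0.2],
    [0, 0, -10, 0, 0.2]
  ]
}}

```text
time_s: 4.08
tool_pos: [0.4365, 0.2621, 0.1128]
ee_rot: [[0.008, 1.0, 0.001], [1.0, -0.008, 0.0], [0.0, 0.001, -1.0]]
wrist_force: [-0.2, 0.2, -0.9]
opening: 0.0591
finger_force: 33.2
```

```bash
python3 - <<'E'
from h import *
th=np.radians(80);u=np.array([np.cos(th),np.sin(th)]);o=np.array([.4897,-.014])
t=o+.038*u; go([*t,.11],-10,"above"); print(t)
f=lambda i:cv2.resize(i,None,fx=5,fy=5,interpolation=cv2.INTER_CUBIC)
cv2.imwrite("pics/c2.png",f(get_image("scene")[200:310,240:340]))
E
```

```text
above [-23.82   6.17   0.29] turn 9.6 | yang now -0.4 pos [0.4365 0.2621 0.1128]
[0.49629863 0.02342269]
```

View pics/c2.png

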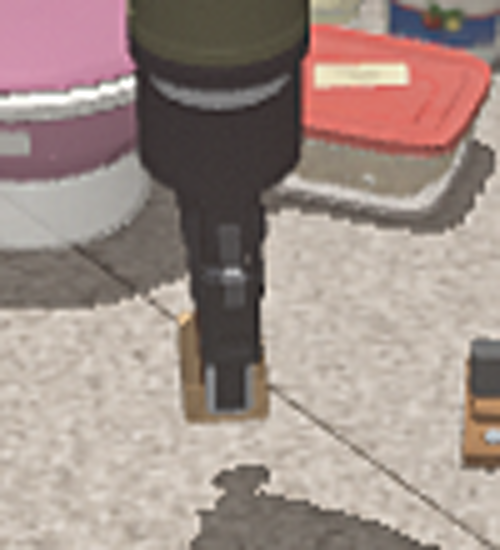

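Request:
{"method": "step_arm", "body": {
  "moves": [
    [-23.3, 6.2, 0, 9.6, 0.2],
    [-23.3, 6.2, 0, 9.6, 0.2],
    [-23.3, 6.2, 0, 9.6, 0.2],
    [-23.3, 6.2, 0, 9.6, 0.2],
    [-23.3, 6.2, 3.5, 9.6, 0.2],
    [-23.3, 6.2, 3.5, 9.6, 0.2],
    [-23.3, 6.2, 3.5, 9.6, 0.2]
  ]
}}

```text
time_s: 5.0
tool_pos: [0.4962, 0.0304, 0.0773]
ee_rot: [[0.172, 0.985, -0.001], [0.985, -0.172, 0.001], [0.0, -0.001, -1.0]]
wrist_force: [-0.2, -0.1, -1.3]
opening: 0.0593
finger_force: 33.1
```

```bash
python3 - <<'E'
from h import *
th=np.radians(80);u=np.array([np.cos(th),np.sin(th)]);o=np.array([.4897,-.012])
t=o+.041*u; go([*t,.036],-10,"dn"); print(t)
f=lambda i:cv2.resize(i,None,fx=4,fy=4,interpolation=cv2.INTER_CUBIC)
cv2.imwrite("pics/c3.png",np.vstack([f(get_image("top")[232:307,328:473]),f(get_image("scene")[243:318,320:465])]))
E
```

```text
dn [-0.19  0.1   4.13] turn 0.1 | yang now -9.9 pos [0.4962 0.0304 0.0773]
[0.49681958 0.02837712]
```

View pics/c3.png

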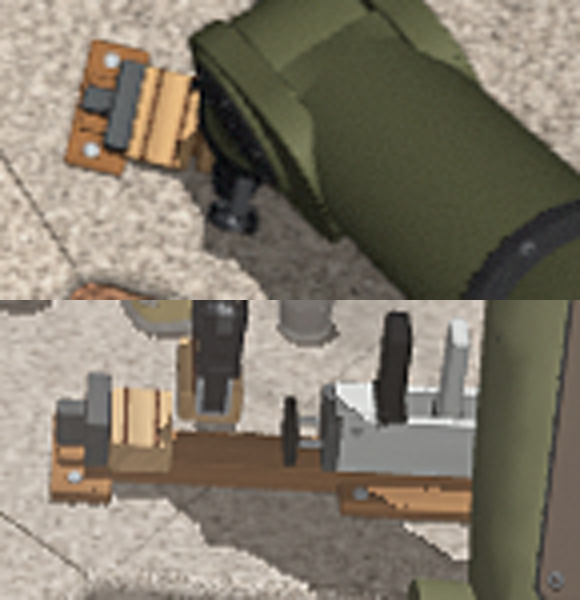

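```bash
python3 - <<'E'
from h import *
th=np.radians(80);u=np.array([np.cos(th),np.sin(th)]);n=np.array([-u[1],u[0]])
P=lambda x,y,z:px2w("scene",320+x/4,243+(y-300)/4,z)[:2]
for nm,pts,z in(("Abot",[(110,468),(170,471)],.02),("Atop",[(112,445),(171,446)],.044),("Atopfar",[(113,388),(171,389)],.044),("Bbot",[(178,417),(241,425)],.063)):
    for p in pts: w=P(*p,z); print(nm,w.round(4),"along",(w@u).round(4),"across",(w@n).round(4))
t=np.array(sense()["tool_pos"][:2]);print("tcp",(t@u).round(4),(t@n).round(4))
E
```

```text
Abot [0.4805 0.0936] along 0.1756 across -0.4569
Abot [0.4729 0.0558] along 0.137 across -0.456
Atop [0.4742 0.0947] along 0.1756 across -0.4505
Atop [0.4687 0.0575] along 0.138 across -0.4516
Atopfar [0.5331 0.083 ] along 0.1743 across -0.5106
Atopfar [0.5276 0.0453] along 0.1362 across -0.5117
Bbot [0.4738 0.0531] along 0.1346 across -0.4574
Bbot [0.4611 0.0152] along 0.095 across -0.4514
tcp 0.1163 -0.484
```

Request:
{"method": "step_arm", "body": {
  "moves": [
    [0, 0, 2.5, 0, 0.2],
    [0, 0, 3.8, 0, 0.2],
    [0, 0, 3.8, 0, 0.2],
    [0, 0, 4.1, 0, 0.2],
    [0, 0, 4.1, 0, 0.2]
  ]
}}

```text
time_s: 5.72
tool_pos: [0.4969, 0.0292, 0.0366]
ee_rot: [[0.174, 0.985, 0.001], [0.985, -0.174, 0.0], [0.0, 0.001, -1.0]]
wrist_force: [-0.6, 0.1, -0.7]
opening: 0.0595
finger_force: 33.1
```

Request:
{"method": "step_arm", "body": {
  "moves": [
    [0, 0, 0.2, 0, 0.2],
    [0, 0, 0.4, 0, 0.2],
    [0, 0, 0.4, 0, 0.2]
  ]
}}

```text
time_s: 6.1
tool_pos: [0.4969, 0.0291, 0.0338]
ee_rot: [[0.174, 0.985, 0.002], [0.985, -0.174, -0.001], [-0.001, 0.002, -1.0]]
wrist_force: [-3.3, -0.7, 20.3]
opening: 0.0591
finger_force: 35.0
```

Request:
{"method": "step_arm", "body": {
  "moves": [
    [0.1, 0, -0.2, 0, 0.2],
    [0.2, 0, -0.2, 0, 0.2],
    [0.2, 0, -0.2, 0, 0.2]
  ]
}}

```text
time_s: 6.48
tool_pos: [0.4969, 0.0312, 0.034]
ee_rot: [[0.174, 0.985, -0.0], [0.985, -0.174, 0.0], [0.0, -0.0, -1.0]]
wrist_force: [-0.1, 0.0, -0.5]
opening: 0.0595
finger_force: 32.7
```

Request:
{"method": "step_arm", "body": {
  "moves": [
    [0.1, 0, 0, 0, 0.2],
    [0.2, 0, 0, 0, 0.2],
    [0.2, 0, 0, 0, 0.2]
  ]
}}

```text
time_s: 6.85
tool_pos: [0.497, 0.0323, 0.034]
ee_rot: [[0.174, 0.985, -0.001], [0.985, -0.174, -0.001], [-0.001, -0.001, -1.0]]
wrist_force: [-1.1, -4.1, -0.3]
opening: 0.0593
finger_force: 32.9
```

Request:
{"method": "step_arm", "body": {
  "moves": [
    [0, 0, 0, 0, 1],
    [0, 0, 0, 0, 1],
    [0, 0, 0, 0, 1],
    [0, 0, -6, 0, 1],
    [0, 0, -12, 0, 1],
    [0, 0, -17, 0, 1],
    [0, 0, -17, 0, 1]
  ]
}}

```text
time_s: 7.72
tool_pos: [0.4993, 0.034, 0.208]
ee_rot: [[0.174, 0.985, 0.007], [0.985, -0.174, 0.0], [0.002, 0.007, -1.0]]
wrist_force: [0.4, 0.1, 0.5]
opening: 0.0854
finger_force: 0.0
```

```bash
python3 - <<'E'
from h import *
th=np.radians(80);u=np.array([np.cos(th),np.sin(th)]);o=np.array([.4892,-.012])
print(sense()["q"].round(2))
t=o-.091*u; go([*t,.2],80,"trig"); print(t)
E
```

```text
[ 0.37  0.4  -0.68  1.87  0.3   0.97 -0.62]
trig [-13.8   -0.2    0.78] turn 90.0 | yang now -10.0 pos [0.4993 0.034  0.208 ]
[ 0.47339802 -0.10161751]
```

Request:
{"method": "step_arm", "body": {
  "moves": [
    [-13.8, -0.2, 0, 90, 1],
    [-13.8, -0.2, 0, 90, 1],
    [-13.8, -0.2, 0, 90, 1],
    [-13.8, -0.2, 0, 90, 1],
    [-13.8, -0.2, 0, 90, 1],
    [-13.8, -0.2, 0, 90, 1],
    [-13.8, -0.2, 0, 90, 1],
    [-13.8, -0.2, 0, 90, 1]
  ]
}}

```text
time_s: 8.72
tool_pos: [0.4708, -0.1023, 0.2033]
ee_rot: [[0.994, -0.109, -0.002], [-0.109, -0.994, 0.0], [-0.002, -0.0, -1.0]]
wrist_force: [-1.2, -0.3, -0.3]
opening: 0.0854
finger_force: 0.0
```

```bash
python3 - <<'E'
from h import *
th=np.radians(80);u=np.array([np.cos(th),np.sin(th)]);o=np.array([.4892,-.012])
t=o-.091*u; go([*t,.15],80,"trig")
f=lambda i:cv2.resize(i,None,fx=4,fy=4,interpolation=cv2.INTER_CUBIC)
cv2.imwrite("pics/c4.png",np.vstack([f(get_image("top")[232:307,328:473]),f(get_image("scene")[243:318,320:465])]))
E
```

```text
trig [ 0.26 -0.09  5.33] turn 3.7 | yang now -96.3 pos [ 0.4708 -0.1023  0.2033]
```

View pics/c4.png

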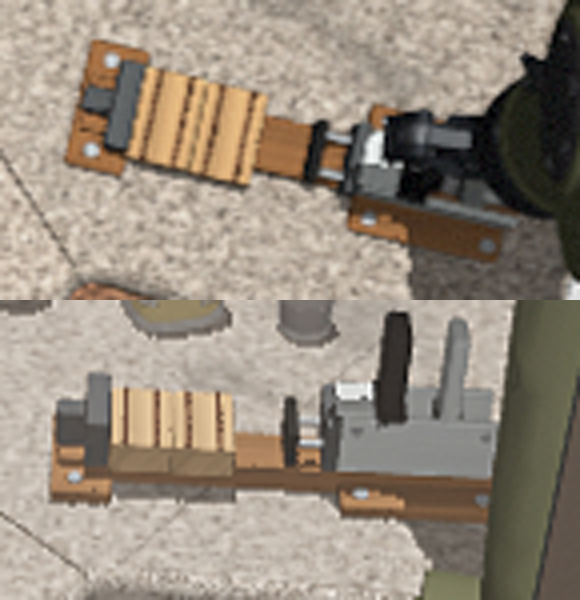

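Request:
{"method": "step_arm", "body": {
  "moves": [
    [0.3, -0.1, 3, 3.7, 1],
    [0.3, -0.1, 5.3, 3.7, 1],
    [0.3, -0.1, 5.3, 3.7, 1],
    [0.3, -0.1, 9, 3.7, 1],
    [0.3, -0.1, 11.1, 3.7, 1],
    [0.3, -0.1, 11.1, 3.7, 0.4],
    [0.3, -0.1, 11.1, 3.7, 0.32],
    [0.3, -0.1, 11.1, 3.7, 0.32]
  ]
}}

```text
time_s: 9.82
tool_pos: [0.4752, -0.1019, 0.0944]
ee_rot: [[0.986, -0.167, 0.002], [-0.167, -0.986, -0.0], [0.002, 0.0, -1.0]]
wrist_force: [0.4, -0.2, 0.1]
opening: 0.0563
finger_force: 0.0
```

```bash
python3 - <<'E'
from h import *
th=np.radians(80);u=np.array([np.cos(th),np.sin(th)]);o=np.array([.4892,-.012])
t=o-.091*u; go([*t,.092],80,"trig"); s=sense();print(s["opening"],s["finger_force"],np.array(s["wrist_force"]).round(2))
E
```

```text
trig [-0.18  0.    0.24] turn 0.4 | yang now -99.6 pos [ 0.4752 -0.1019  0.0944]
0.05632142317415793 0.0 [ 0.4  -0.21  0.12]
```

Request:
{"method": "step_arm", "body": {
  "moves": [
    [-0.2, 0, 0.2, 0.4, 0.24],
    [-0.2, 0, 0.2, 0.4, 0.24],
    [-0.2, 0, 0.2, 0.4, 0.24]
  ],
  "squeeze": 30
}}

```text
time_s: 10.2
tool_pos: [0.4725, -0.1012, 0.0913]
ee_rot: [[0.985, -0.174, 0.0], [-0.174, -0.985, 0.0], [0.0, -0.0, -1.0]]
wrist_force: [-0.2, 1.6, 1.2]
opening: 0.0531
finger_force: 0.7
```

Request:
{"method": "step_arm", "body": {
  "moves": [
    [0, 0, 0, 0, 0.17],
    [0, 0, 0, 0, 0.17],
    [0, 0, 0, 0, 0.17]
  ]
}}

```text
time_s: 10.58
tool_pos: [0.4728, -0.1, 0.0917]
ee_rot: [[0.985, -0.173, 0.001], [-0.173, -0.985, 0.001], [0.0, -0.001, -1.0]]
wrist_force: [-1.6, 4.8, 6.7]
opening: 0.0502
finger_force: 10.1
```

Request:
{"method": "step_arm", "body": {
  "moves": [
    [0, -0.2, 0, 0, 0.08],
    [0, -0.4, 0, 0, -0.02],
    [0, -0.6, 0, 0, -0.12],
    [0, -0.75, 0, 0, -0.18],
    [0, -0.75, 0, 0, -0.18],
    [0, -0.75, 0, 0, -0.18]
  ]
}}

```text
time_s: 11.32
tool_pos: [0.4746, -0.0928, 0.0925]
ee_rot: [[0.985, -0.174, 0.002], [-0.174, -0.985, 0.001], [0.002, -0.001, -1.0]]
wrist_force: [-1.5, 5.6, 15.2]
opening: 0.0354
finger_force: 12.3
```

```bash
cat >> h.py <<'E'
th=np.radians(80);u=np.array([np.cos(th),np.sin(th)]);n2=np.array([-u[1],u[0]]);o=np.array([.4892,-.012])
def W(x,y,z): return [*(o+x*u+y*n2),z]
def strip(fn):
    # clamp-aligned rectified view of plane z=.044 from scene camera: 5 px/mm; x -60..110 mm, y -45..45
    im=get_image("scene"); c=[(-.06,-.04),(.11,-.04),(.11,.04),(-.06,.04)]
    src=np.float32([w2px("scene",W(x,y,.044)) for x,y in c]); dst=np.float32([[680-(x+.06)*4000,(.04+y)*0+ (.04-y)*0+0] for x,y in c])
    dst=np.float32([[(x+.06)*4000,(y+.04)*4000] for x,y in c])
    out=cv2.warpPerspective(im,cv2.getPerspectiveTransform(src,dst),(680,320),flags=cv2.INTER_CUBIC); cv2.imwrite(fn,out)
E
python3 - <<'E'
from h import *
s=sense();t=np.array(s["tool_pos"])[:2]-o;print("clampx",(t@u).round(4),"y",(t@n2).round(4))
strip("pics/s1.png")
E
```

```text
clampx -0.0821 y 0.0003
```

View pics/s1.png

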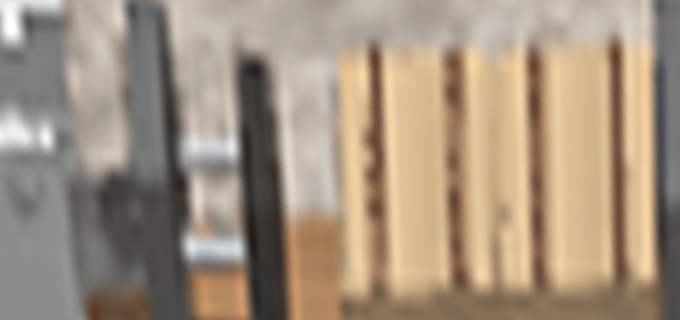

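Request:
{"method": "step_arm", "body": {
  "moves": [
    [0, 0.3, 0, 0, 0],
    [0, 0.6, 0, 0, 0.15],
    [0, 0.8, 0, 0, 0.26],
    [0, 0.8, 0, 0, 0.26],
    [0, 0.8, 0, 0, 0.26]
  ]
}}

```text
time_s: 12.0
tool_pos: [0.4722, -0.1017, 0.091]
ee_rot: [[0.985, -0.174, -0.001], [-0.174, -0.985, 0.0], [-0.001, -0.0, -1.0]]
wrist_force: [-0.2, 4.7, -0.5]
opening: 0.0537
finger_force: 1.8
```

Request:
{"method": "step_arm", "body": {
  "moves": [
    [0, -0.1, 0, 0, 0.16],
    [0, -0.3, 0, 0, 0.07],
    [0, -0.5, 0, 0, -0.03],
    [0, -0.6, 0, 0, -0.08],
    [0, -0.6, 0, 0, -0.08]
  ]
}}

```text
time_s: 12.62
tool_pos: [0.4739, -0.0948, 0.0923]
ee_rot: [[0.985, -0.174, 0.001], [-0.174, -0.985, 0.001], [0.001, -0.001, -1.0]]
wrist_force: [-3.3, 7.4, 15.3]
opening: 0.0394
finger_force: 12.5
```

Request:
{"method": "step_arm", "body": {
  "moves": [
    [0, -0.1, 0, 0, -0.13],
    [0, -0.2, 0, 0, -0.18],
    [0, -0.2, 0, 0, -0.18],
    [0, -0.2, 0, 0, -0.18]
  ]
}}

```text
time_s: 13.12
tool_pos: [0.4745, -0.0928, 0.0924]
ee_rot: [[0.985, -0.174, 0.002], [-0.174, -0.985, 0.001], [0.002, -0.001, -1.0]]
wrist_force: [-1.9, 7.7, 14.3]
opening: 0.0354
finger_force: 13.8
```

```bash
python3 - <<'E'
from h import *
s=sense();t=np.array(s["tool_pos"])[:2]-o;print("clampx",(t@u).round(4),"y",(t@n2).round(4))
strip("pics/s2.png")
E
```

```text
clampx -0.0821 y 0.0005
```

View pics/s2.png

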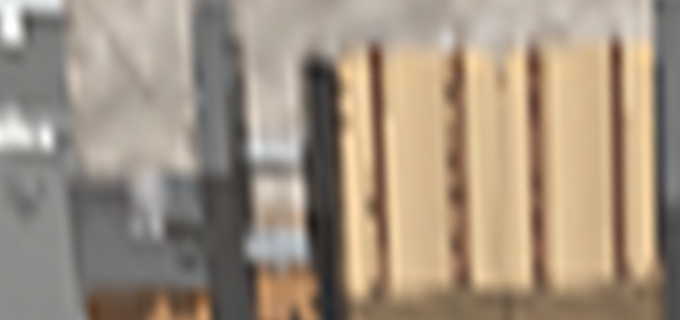

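Request:
{"method": "step_arm", "body": {
  "moves": [
    [0, 0.3, 0, 0, 0],
    [0, 0.6, 0, 0, 0.15],
    [0, 0.8, 0, 0, 0.26],
    [0, 0.8, 0, 0, 0.26],
    [0, 0.8, 0, 0, 0.26]
  ]
}}

```text
time_s: 13.8
tool_pos: [0.4723, -0.1017, 0.091]
ee_rot: [[0.985, -0.174, -0.0], [-0.174, -0.985, 0.0], [-0.0, -0.0, -1.0]]
wrist_force: [0.4, 4.9, -0.7]
opening: 0.054
finger_force: 2.3
```

Request:
{"method": "step_arm", "body": {
  "moves": [
    [0, -0.1, 0, 0, 0.18],
    [0, -0.2, 0, 0, 0.15],
    [0, -0.2, 0, 0, 0.15],
    [0, -0.2, 0, 0, 0.15]
  ]
}}

```text
time_s: 14.3
tool_pos: [0.4728, -0.0996, 0.0916]
ee_rot: [[0.985, -0.174, 0.0], [-0.174, -0.985, 0.0], [0.0, -0.0, -1.0]]
wrist_force: [-2.4, 6.3, 8.3]
opening: 0.0491
finger_force: 13.0
```

Request:
{"method": "step_arm", "body": {
  "moves": [
    [0, -0.1, 0, 0, 0.1],
    [0, -0.1, 0, 0, 0.1],
    [0, -0.1, 0, 0, 0.1]
  ]
}}

```text
time_s: 14.68
tool_pos: [0.4731, -0.0985, 0.0919]
ee_rot: [[0.985, -0.174, 0.001], [-0.174, -0.985, 0.0], [0.001, -0.0, -1.0]]
wrist_force: [-1.1, 5.5, 9.5]
opening: 0.047
finger_force: 7.7
```

Request:
{"method": "step_arm", "body": {
  "moves": [
    [0, 0, 0, 0, 0.1]
  ]
}}

```text
time_s: 14.8
tool_pos: [0.4731, -0.0985, 0.0919]
ee_rot: [[0.985, -0.174, 0.001], [-0.174, -0.985, 0.0], [0.001, -0.0, -1.0]]
wrist_force: [-2.2, 6.4, 9.3]
opening: 0.047
finger_force: 7.7
```

Request:
{"method": "step_arm", "body": {
  "moves": [
    [0, -0.05, 0, 0, 0.05],
    [0, -0.1, 0, 0, 0.05],
    [0, -0.1, 0, 0, 0.05]
  ]
}}

```text
time_s: 15.18
tool_pos: [0.4733, -0.0976, 0.0921]
ee_rot: [[0.985, -0.174, 0.001], [-0.174, -0.985, -0.0], [0.001, -0.0, -1.0]]
wrist_force: [-2.7, 6.1, 13.3]
opening: 0.0456
finger_force: 16.2
```

Request:
{"method": "step_arm", "body": {
  "moves": [
    [0, 0, 0, 0, 0.05]
  ]
}}

```text
time_s: 15.3
tool_pos: [0.4733, -0.0976, 0.0921]
ee_rot: [[0.985, -0.174, 0.001], [-0.174, -0.985, 0.0], [0.001, -0.0, -1.0]]
wrist_force: [-2.7, 6.6, 12.6]
opening: 0.0451
finger_force: 16.3
```

Request:
{"method": "step_arm", "body": {
  "moves": [
    [0, -0.05, 0, 0, 0.025],
    [0, -0.05, 0, 0, 0.025],
    [0, -0.05, 0, 0, 0.025]
  ]
}}

```text
time_s: 15.68
tool_pos: [0.4734, -0.0971, 0.0923]
ee_rot: [[0.985, -0.174, 0.001], [-0.174, -0.985, -0.0], [0.001, -0.0, -1.0]]
wrist_force: [-4.0, 6.0, 14.6]
opening: 0.0441
finger_force: 17.3
```

```bash
python3 - <<'E'
from h import *
s=sense();print(s["opening"],s["finger_force"],np.array(s["wrist_force"]).round(1))
strip("pics/s3.png")
a=cv2.imread("pics/s1.png");b=cv2.imread("pics/s3.png")
m=get_image("scene");f=cv2.resize(m[180:320,150:450],(680,317))
cv2.imwrite("pics/s4.png",np.vstack([a[100:240],b[100:240],f]))
E
```

```text
0.04408682253334022 17.319803684949875 [-4.   6.  14.6]
```

View pics/s4.png

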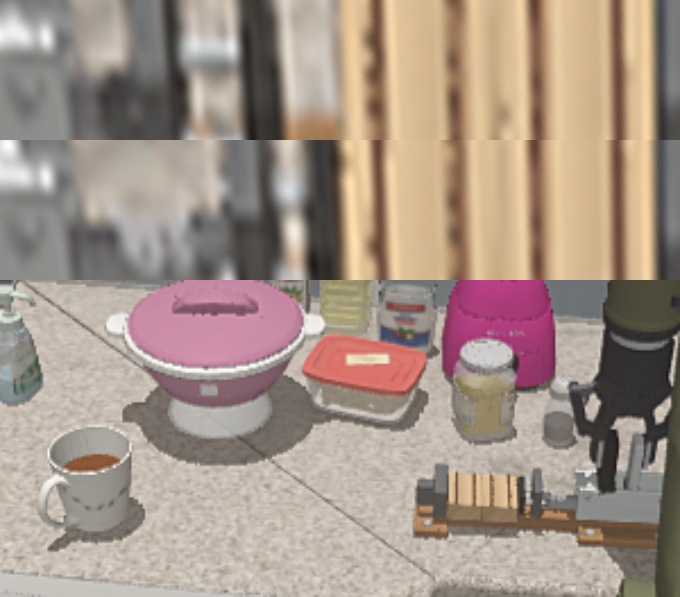

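```bash
python3 - <<'E'
import cv2,numpy as np
I=[cv2.imread(f"pics/s{k}.png") for k in(1,2,3)]
def sh(T,im,lo,hi):
    r=cv2.matchTemplate(im[T[2]:T[3],lo:hi],I[0][T[2]:T[3],T[0]:T[1]],cv2.TM_CCOEFF_NORMED);_,v,_,p=cv2.minMaxLoc(r);return (p[0]+lo-T[0])/4,round(v,2)
for k in(1,2):
    for rows in((20,150),(60,120),(60,160)):
        print(k+1,rows,"jaw",sh((120,195,*rows),I[k],150,340),"pad",sh((234,285,*rows),I[k],260,360))
g=[cv2.cvtColor(i,6)[125:135].mean(0) for i in I]
for x in g: print(x[120:352:4].astype(int).tolist())
E
```

```text
2 (20, 150) jaw (16.75, 0.89) pad (16.5, 0.95)
2 (60, 120) jaw (16.75, 0.87) pad (16.75, 0.95)
2 (60, 160) jaw (16.5, 0.9) pad (16.5, 0.92)
3 (20, 150) jaw (23.75, 0.9) pad (16.5, 0.96)
3 (60, 120) jaw (23.75, 0.91) pad (16.75, 0.96)
3 (60, 160) jaw (23.75, 0.93) pad (16.5, 0.93)
[177, 161, 141, 125, 117, 112, 113, 118, 120, 124, 115, 86, 57, 52, 72, 107, 146, 177, 198, 197, 185, 184, 189, 188, 177, 165, 167, 190, 194, 153, 96, 53, 51, 63, 63, 59, 61, 63, 74, 111, 158, 198, 207, 191, 181, 181, 184, 186, 188, 188, 189, 189, 181, 167, 161, 172, 190, 202]
[178, 177, 177, 178, 178, 180, 181, 181, 181, 182, 180, 177, 174, 172, 174, 173, 165, 155, 140, 124, 113, 108, 112, 118, 124, 127, 117, 98, 80, 68, 67, 93, 141, 189, 209, 197, 184, 185, 188, 186, 181, 177, 181, 187, 178, 159, 133, 101, 78, 59, 56, 62, 63, 54, 63, 103, 150, 189]
[176, 177, 177, 178, 179, 179, 180, 180, 181, 183, 181, 177, 172, 169, 168, 169, 171, 173, 175, 175, 176, 182, 192, 189, 166, 138, 117, 113, 114, 114, 115, 118, 124, 123, 106, 80, 69, 81, 108, 141, 166, 187, 198, 195, 179, 159, 133, 101, 79, 61, 56, 61, 61, 53, 63, 103, 149, 188]
```

Request:
{"method": "step_arm", "body": {
  "moves": [
    [0, -0.04, 0, 0, 0.005],
    [0, -0.04, 0, 0, 0.005],
    [0, -0.04, 0, 0, 0.005],
    [0, -0.04, 0, 0, 0.005]
  ]
}}

```text
time_s: 16.27
tool_pos: [0.4734, -0.0967, 0.0924]
ee_rot: [[0.985, -0.174, 0.001], [-0.174, -0.985, -0.0], [0.001, -0.0, -1.0]]
wrist_force: [-3.8, 5.8, 17.1]
opening: 0.0435
finger_force: 18.1
```

```bash
python3 - <<'E'
from h import *
strip("pics/s5.png")
I=[cv2.imread(f"pics/s{k}.png") for k in(1,5)]
for a,b,lo,hi in((120,195,150,340),(234,285,260,360)):
    r=cv2.matchTemplate(I[1][20:150,lo:hi],I[0][20:150,a:b],cv2.TM_CCOEFF_NORMED);print((cv2.minMaxLoc(r)[3][0]+lo-a)/4)
s=sense();print(s["opening"],s["finger_force"],np.abs(s["dq"]).max())
E
```

```text
25.0
16.5
0.04301346355122694 18.13517600297928 0.0021813054665207475
```

Compression is about 8 mm and the grip is steady, so I'm handing in.

```bash
python3 -c "
from plant import *
print(close_job())"
```

```text
the job is handed in; nothing more can be done
None
```

The loose block lies flat on the bed in line with block_a and tight against it, and the trigger is still held squeezed with the pad's spring in about 8 mm (half way, measured from the camera images). The jar, shaker and mug were not touched. I handed the job in at about 16 s, and no verdict came back.

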